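# Slide a plate along the ledge until its end overhangs

### The job

Get the flat metal plate ready to be picked up by its edge, only by pushing it gently: never grip or lift it. First push it back flat against the fence along the far side of the ledge; then slide it along the fence towards the end of the ledge where the shallow round dish stands, until about 3 cm sticks out past that end, and leave it lying flat and square against the fence. Leave the dish and all the other things where they are.

Things in the scene. Friction and masses are not known exactly. Their poses are not given: they have to be found in the camera images.
- ledge: Fixed dark steel ledge, 120 mm (its x) by 240 mm (its y), flat top 50 mm above the worktop. Origin: centre of its underside, on the worktop. +x side (away from the robot): a fence standing 14 mm above the top, its face at ledge x = +48 mm, full length. The top is free from x = -60 to +48 mm. Both ends (y = +120, -120 mm) are open. Turned up to 0.25 rad.
- plate: Loose aluminium plate, 60 mm (x) by 140 mm (y), 8 mm thick, 0.13 to 0.25 kg, slides at 1 to 3 N, two 7 mm holes. Origin: centre of its underside. Starts on the ledge's top near mid-length, 8 to 28 mm off the fence, a little askew. Against the fence it is at ledge x = +18 mm; with 30 mm past an end at y = +80 or -80 mm. It tips off if half sticks out.
- petri: Shallow clear round dish with small coloured parts in it, 59 mm across, 13 mm high, standing on the worktop 60 to 80 mm (its centre) beyond one end of the ledge: this is the end to slide to. Origin: centre of its underside. Leave it alone.
- gasket_box: Small grey steel tin, 49 x 69 x 20 mm, on the worktop beyond the other end of the ledge. Origin: centre of its underside. Leave it alone.
- vial_4: Glass vial with black cap, 27 mm across, 59 mm high, standing behind the fence. Origin: centre of its underside. Leave it alone.
- beaker_50: Clear beaker, 45 mm across, 60 mm high, standing behind the fence. Origin: centre of its underside. Leave it alone.
- hex_key: Black L-shaped hex key, 30 x 92 x 5 mm, lying on the worktop in front of the ledge. Origin: centre of its underside. Leave it alone.
- tube_cutter: Blue tube cutter, 24 x 89 x 18 mm, lying on the worktop in front of the ledge. Origin: centre of its underside. Leave it alone.
Not all that is in view belongs to the job. What is meant by the plate is not orange, and is the larger of those in its own colour.

How it is judged:
By the outcome, as a careful person would: the job done as asked, in the order asked, and still so for the second after the job is handed in, with the robot touching nothing.
It also fails if it takes over 50 s, if anything falls off the work surface, if the arm or the gripper's body presses on something with over 40 N, if the wrist force passes 120 N, or if a joint passes its speed limit or range.

### The arm

A 6-joint arm with a two-finger parallel gripper is mounted at the origin on a cart in front of the work surface, level with it; the furniture and walls round the work are solid. World frame = base frame: x ahead of the robot, y to its left, z up, the work surface at z = 0. Lengths are in mm, angles in rad, forces in N, time in s.
With the tool pointing down it reaches from about 350 to 1000 mm from the base axis. Payload 7.1 kg.
Tool frame: the origin (TCP) lies midway between the tips of the shut fingers; the grasp point (between the pads) lies 19 mm behind it; z points along the fingers, y is the line along which they close (so a half turn about z gives the same grasp; the last joint's range is limited). The gripper opens to 85 mm and grips with 20 to 120 N. Pads are 22 mm wide; open, the fingers measure 114 mm over their backs; the gripper's body (76 mm by 85 mm) begins 54 mm behind the grasp point. The pads swing forward as they close: fully open they stand 13 mm farther back than shut.
Start: joints at [1.211, 0.423, 1.63, -0, 1.089, -0.019], TCP at [208.869, 589.049, 231.319] pointing down, gripper open.
Joint ranges: [-3, 3], [-0.9, 2.11], [0.09, 2.58], [-1.31, 4.45], [0.11, 2.69], [-2.54, 2.54]. Speed limits (rad/s): [2.39, 2.39, 3.01, 3.14, 3.14, 3.14].

### API

Orientations are given as a 3x3 rotation matrix whose columns are the frame's x, y, z axes.
In Python, from workcell import arm gives the robot as it stands. The module is installed in compiled form; this text tells all that it offers. Calls block until the motion is done:
- arm.goto(position, orientation): joint-space move of the TCP to a pose.
- arm.move_l(position, rot=None, speed=150): straight line of the TCP; rot=None keeps the orientation; speed is the mean speed in mm/s.
- arm.goto_joints(angles): joint-space move.
- arm.gripper_open() and arm.gripper_close(effort=None): open the fingers fully, or close them until they stop; effort is the grip in N (None keeps the last).
- arm.dwell(seconds).
- arm.inverse_kinematics(position, orientation): joint angles nearest the present ones, or None.
- arm.get_state(): the state.
- arm.camera(name): name is "side" or "top"; returns the picture (400x640x3 uint8, blue, green, red); there is no depth.
- arm.calibration(name): a dict with "fov_y" (degrees; the focal length in pixels is half the picture's height over the tangent of half this angle, whatever the lens; pixels are square), "cx", "cy" (the principal point, pixels), "distortion" ([k1, k2, p1, p2, k3] as OpenCV has them; the pictures are not rectified), "T" (4x4, takes a point from camera to world coordinates). Camera axes: x right, y up, looking along -z (the intrinsics and any distortion apply to the point x, -y, -z); pixel columns grow to the right and rows downward; lengths in mm; the calibration is good to about 2 mm. A picture is of the moment at which its call begins. calibration takes no time and is no camera call.
A pose or a line that the arm cannot do raises arm.IKError and nothing moves.
- arm.close_job(): hands the job in; it is judged then, once.
The state is a dict: "time": time; "qpos": joint angles; "qvel": joint speeds; "joint_efforts": joint torques, N m; "tool_pos": TCP position; "orientation": TCP orientation; "contact_force": force on the tool from outside, world axes, zero at the start; "torque": the same for the moment, N m; "gripper_width": finger opening in mm; "grip_force": force on a finger pad.
Only numpy, scipy, OpenCV 4.12 (cv2) and the standard library are available. Lean on these libraries where they do the work, as an engineer would, in place of code of your own. Each camera call takes 0.05 s, during which the arm holds its last target. There are 200 camera calls.

## Working session

There is one attempt and no reset: what is moved stays moved. The work goes in short steps, each a Python script; the robot and the scene stay as the last script left them, time stands still between calls to the robot, and variables do not carry over. Pictures are saved under pics/ and viewed, at most 10 in all, crops included, and the job is handed in when it is done.

```bash
mkdir -p pics
cat > h.py <<'E'
import numpy as np, cv2
from workcell import arm
def K(n):
    c=arm.calibration(n); f=200/np.tan(np.radians(c["fov_y"])/2)
    return np.array([[f,0,c["cx"]],[0,f,c["cy"]],[0,0,1]]),np.array(c["distortion"],float),np.array(c["T"],float)
def ray(n,uv,z):
    k,d,T=K(n); p=cv2.undistortPoints(np.array(uv,float).reshape(-1,1,2),k,d).reshape(-1,2)
    r=np.c_[p[:,0],-p[:,1],-np.ones(len(p))]@T[:3,:3].T; o=T[:3,3]
    return o+r*((z-o[2])/r[:,2])[:,None]
def proj(n,P):
    k,d,T=K(n); q=(np.atleast_2d(P)-T[:3,3])@T[:3,:3]; q=q*[1,-1,-1]
    return cv2.projectPoints(q,np.zeros(3),np.zeros(3),k,d)[0].reshape(-1,2)
E
python3 - <<'E'
from h import *
for n in("top","side"):
    im=arm.camera(n); cv2.imwrite(f"pics/{n}0.png",im); k,d,T=K(n); print(n,k[0],d,T.round(2).tolist())
s=arm.get_state();print(s["time"],s["orientation"],s["contact_force"])
E
```

```text
top [424.35590243   0.         315.21356144] [-0.0639806  0.         0.         0.         0.       ] [[0.02, 0.99, -0.15, 389.41], [-1.0, 0.02, -0.03, -37.65], [-0.03, 0.15, 0.99, 1082.79], [0.0, 0.0, 0.0, 1.0]]
side [386.04846481   0.         319.25689041] [-0.00416986  0.          0.          0.          0.        ] [[-0.95, 0.21, -0.23, 331.4], [-0.31, -0.64, 0.7, 594.84], [0.0, 0.74, 0.67, 644.85], [0.0, 0.0, 0.0, 1.0]]
0.1 [[-9.42493723e-01  3.34223484e-01 -4.94104334e-04]
 [ 3.34223849e-01  9.42492798e-01 -1.32062035e-03]
 [ 2.43074412e-05 -1.40981784e-03 -9.99999006e-01]] [-0.22702371 -0.25445317  0.09932133]
```

View pics/top0.png

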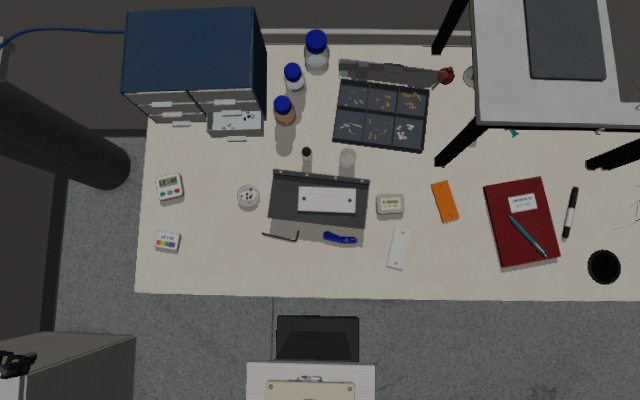

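View pics/side0.png

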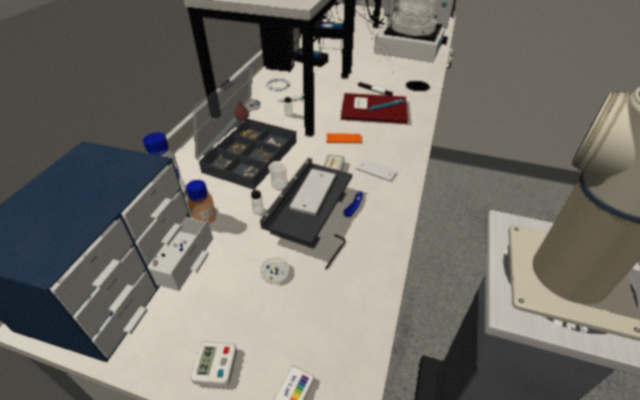

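The top view shows the ledge with corners near (274,171), (369,180), (268,218) and (364,227). The white plate is at (327,200), the dish at (248,197) on the +y end, and the tin at (390,204). The orange and smaller white plates on the worktop are decoys. I'll measure precisely next.

Run:
```python
from h import *
from scipy.optimize import least_squares
im=cv2.imread("pics/top0.png"); g=cv2.cvtColor(im,cv2.COLOR_BGR2GRAY)
def comp(m,seed):
    n,l,s,c=cv2.connectedComponentsWithStats(m.astype(np.uint8)); k=l[seed[1],seed[0]]; return (l==k)
pl=comp(g>120,(320,200)); pts=np.argwhere(pl)[:,::-1].astype(float)
W=ray("top",pts,58)[:,:2].astype(np.float32); r=cv2.minAreaRect(W); print("plate",r,len(W))
box=cv2.boxPoints(r); print(box.round(1))
# ledge rough from corners: near corners (268,218),(364,227) on top z=50, far corners top of fence z=64
print(ray("top",[(268,218),(364,227)],50).round(1), ray("top",[(274,171),(369,180)],64).round(1))
print("dish",ray("top",[(248,197)],7).round(1))
c=im[150:250,230:420]; cv2.imwrite("pics/crop0.png",cv2.resize(c,None,fx=4.2,fy=4.2,interpolation=cv2.INTER_CUBIC))
```

```text
plate ((547.7003784179688, -32.95404052734375), (138.86778259277344, 59.19905471801758), 88.62230682373047) 1346
[[ 516.4 -101.7]
 [ 575.6 -103.1]
 [ 579.    35.7]
 [ 519.8   37.2]]
[[ 499.7  110.2   50. ]
 [ 481.7 -125.    50. ]] [[ 614.8   97.7   64. ]
 [ 595.6 -135.7   64. ]]
dish [[557.9 170.3   7. ]]
```

View pics/crop0.png

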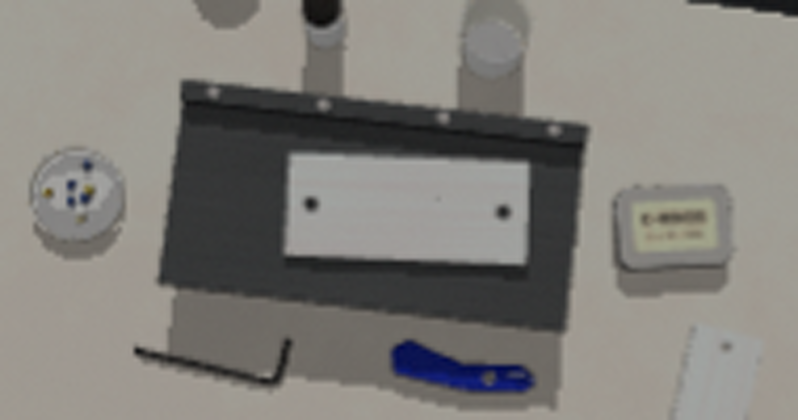

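The close crop confirms the ledge corners. The plate sits about 17 mm off the fence and is askew by about 0.06 rad. I'll push it with both open fingers, which gives a wide contact that squares it.

```bash
cat >> h.py <<'E'
C=np.array([547.9,-13.2]); th=-0.083
lx=np.array([np.cos(th),np.sin(th),0]); ly=np.array([-np.sin(th),np.cos(th),0])
R=np.column_stack([-lx,ly,[0,0,-1.]])
def W(x,y,z): return np.r_[C,0]+x*lx+y*ly+np.array([0,0,z])
def L(p): d=np.array(p)-np.r_[C,0]; return np.array([d@lx,d@ly,p[2]]).round(1)
def F():
    s=arm.get_state(); f=np.array(s["contact_force"]); return np.array([f@lx,f@ly,f[2]]).round(1),L(s["tool_pos"]),round(s["time"],1)
E
python3 - <<'E'
from h import *
arm.goto(W(-85,-20,130),R); arm.move_l(W(-85,-20,40),speed=100)
arm.dwell(.2); f0=F(); print(f0)
arm.move_l(W(-48,-20,40),speed=40); print(F())
for x in np.arange(-45,-16,1.5):
    arm.move_l(W(x,-20,40),speed=15); f=F(); print(x,f)
    if f[0][0]-f0[0][0]<-8: break
cv2.imwrite("pics/top1.png",arm.camera("top"))
E
```

```text
(array([0.1, 0.4, 0.7]), array([-84.6, -20. ,  40.5]), 3.7)
(array([ 0.7, -0.5,  0.6]), array([-48.4, -20. ,  39.9]), 4.8)
-45.0 (array([-0.1,  0.2, -0.3]), array([-44.9, -20. ,  40. ]), 5.2)
-43.5 (array([-0.9,  0.4,  0.1]), array([-43.4, -20. ,  40. ]), 5.4)
-42.0 (array([ 0.2, -0.1,  0.7]), array([-41.9, -20. ,  40. ]), 5.7)
-40.5 (array([0.3, 0.5, 0.6]), array([-40.4, -20. ,  40. ]), 5.9)
-39.0 (array([-0. , -0.7,  0. ]), array([-38.9, -20. ,  40. ]), 6.2)
-37.5 (array([-0.9, -0.7,  0.2]), array([-37.4, -20. ,  40. ]), 6.4)
-36.0 (array([-0.4, -0.3, -0.4]), array([-35.8, -20. ,  40. ]), 6.7)
-34.5 (array([ 0.3, -0.4,  0.3]), array([-34.3, -20. ,  40. ]), 6.9)
-33.0 (array([-0.3, -0.1, -1. ]), array([-32.8, -20. ,  40. ]), 7.2)
-31.5 (array([-1. ,  0. ,  0.2]), array([-31.4, -20. ,  40. ]), 7.4)
-30.0 (array([ 0.4, -0.4,  0.4]), array([-29.8, -20. ,  40. ]), 7.7)
-28.5 (array([-1.1, -0.1,  0.1]), array([-28.2, -20. ,  40. ]), 7.9)
-27.0 (array([-0.1, -0.7,  0.3]), array([-26.7, -20. ,  40. ]), 8.2)
-25.5 (array([-0.2, -0.1, -0.5]), array([-25.2, -20. ,  40. ]), 8.4)
-24.0 (array([-0.2,  0.5, -0.1]), array([-23.7, -20. ,  40. ]), 8.7)
-22.5 (array([ 0.5,  0. , -0.4]), array([-22.2, -20. ,  40. ]), 8.9)
-21.0 (array([ 0.3, -0.8, -0. ]), array([-20.7, -20. ,  40. ]), 9.2)
-19.5 (array([-0. ,  0.9, -0.1]), array([-19.3, -20. ,  40. ]), 9.4)
-18.0 (array([-5. ,  0.9,  2.7]), array([-18.9, -20. ,  39.9]), 9.7)
-16.5 (array([-8.9,  2.1,  6.7]), array([-18.8, -19.9,  39.7]), 9.9)
```

Run:
```python
from h import *
a=cv2.imread("pics/top1.png")[150:250,230:420]; b=arm.camera("side")[140:260,240:390]
a=cv2.resize(a,(798,420),interpolation=2); b=cv2.resize(b,(640,512),interpolation=2)
cv2.imwrite("pics/c1.png",a); cv2.imwrite("pics/s1.png",b)
```

```text
(no output)
```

View pics/s1.png

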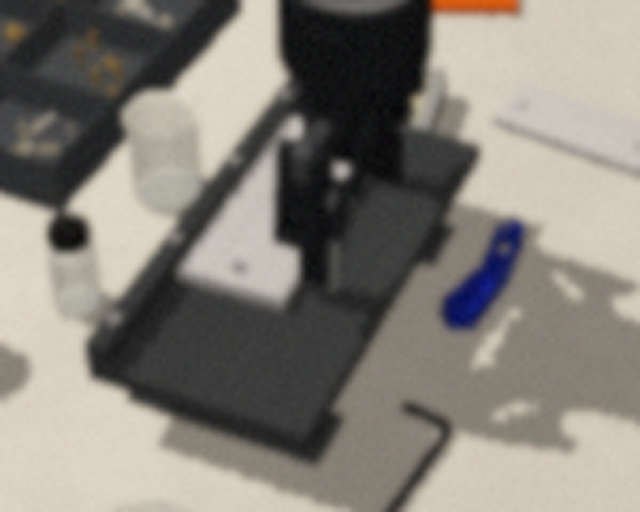

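The plate's far edge appears to run along the fence, with the open fingers in front of it. I'll back off, then measure the plate and the fence.

```bash
cat >> h.py <<'E'
def plate(tag):
    im=arm.camera("top"); cv2.imwrite(f"pics/{tag}.png",im); g=cv2.cvtColor(im,6)
    n,l,s,c=cv2.connectedComponentsWithStats((g>120).astype(np.uint8))
    best=[i for i in range(1,n) if 900<s[i,4]<1700 and 260<c[i][0]<365 and 170<c[i][1]<225]
    for i in best:
        w=ray("top",np.argwhere(l==i)[:,::-1].astype(float),58)[:,:2].astype(np.float32); r=cv2.minAreaRect(w)
        bx=cv2.boxPoints(r); e=max((bx[(k+1)%4]-bx[k] for k in range(4)),key=np.linalg.norm); e=e*np.sign(e[1])
        print("plate",s[i,4],L([*r[0],58]),np.round(r[1],1),"th",round(-np.arctan2(e[0],e[1]),4))
    return im
E
python3 - <<'E'
from h import *
arm.move_l(W(-21,-20,40),speed=20); print(F())
arm.move_l(W(-85,-20,40),speed=80); arm.move_l(W(-110,-20,140),speed=150); print(F())
im=plate("top2"); cv2.imwrite("pics/c2.png",cv2.resize(im[150:250,230:420],(798,420),interpolation=2))
E
```

```text
(array([ 0.1,  0.3, -0. ]), array([-20.2, -20. ,  40.2]), 10.4)
(array([ 0.2, -0.6,  0.6]), array([-110.1,  -20. ,  139.6]), 12.2)
plate 1294 [ 18.1 -20.9  58. ] [139.1  58.4] th -0.0911
```

View pics/c2.png

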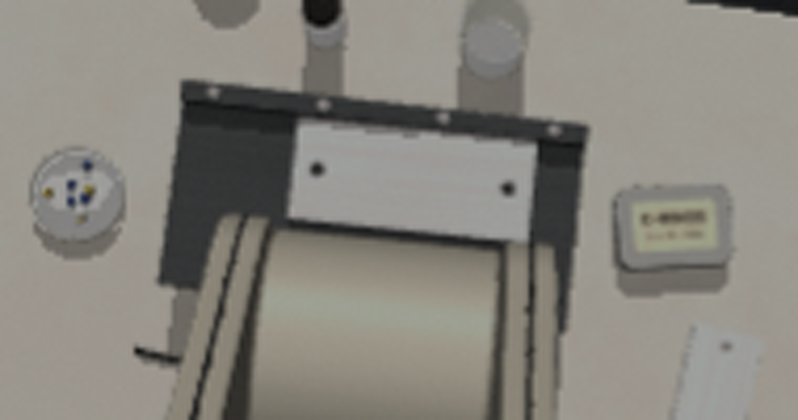

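The plate now lies flat along the fence, with measured centre x=18, y=-21. Next I'll close the fingers and push its -y end.

```bash
sed -i 's/th=-0.083/th=-0.088/' h.py
python3 - <<'E'
from h import *
arm.gripper_close(20); arm.move_l(W(20,-142,130),R,speed=200); arm.move_l(W(20,-142,53.5),speed=100); arm.dwell(.2); print(F())
arm.move_l(W(20,-110,53.5),speed=50); print(F())
for y in np.arange(-105,-19,5):
    arm.move_l(W(20,y,53.5),speed=25); f=F(); print(y,*f)
    if abs(f[0]).max()>12: break
plate("top3")
E
```

```text
(array([ 0.3, -0.7,  0. ]), array([  20.5, -142.1,   54.2]), 15.2)
(array([ 0.2,  0.1, -0.1]), array([  20.1, -110. ,   53.5]), 15.9)
-105 [0.7 0.3 0.3] [  20.  -105.    53.5] 16.3
-100 [ 0.5 -0.3  0.7] [ 20.  -99.8  53.5] 16.6
-95 [-0.2 -0.7 -0.8] [ 20.  -94.8  53.5] 17.0
-90 [-0.3  0.4  0.4] [ 20.  -89.8  53.5] 17.3
-85 [ 0.   0.8 -0.8] [ 20.  -84.8  53.5] 17.7
-80 [ 0.  -1.1 -1. ] [ 20.  -79.7  53.5] 18.0
-75 [-0.6  0.8 -0. ] [ 20.  -74.8  53.5] 18.4
-70 [ 1.  -1.  -0.7] [ 20.  -69.8  53.5] 18.7
-65 [-0.  -1.  -0.3] [ 20.  -64.8  53.5] 19.1
-60 [-0.2 -0.4  0.5] [ 20.  -59.8  53.5] 19.4
-55 [-0.8 -0.9  0.4] [ 20.  -54.8  53.5] 19.8
-50 [ 1.3  0.1 -0.8] [ 20.  -49.8  53.5] 20.1
-45 [-0.5 -0.6  0.1] [ 20.  -44.8  53.5] 20.5
-40 [-0.1  0.1  0.9] [ 20.  -39.8  53.5] 20.8
-35 [0.7 0.2 0.9] [ 20.  -34.8  53.5] 21.2
-30 [ 0.3 -0.2  0.7] [ 20.  -29.8  53.5] 21.5
-25 [-0.3  0.9 -0.3] [ 20.  -24.8  53.5] 21.9
-20 [-0.5  0.9 -0.7] [ 20.  -19.8  53.5] 22.2
```

Run:
```python
from h import *
a=cv2.resize(cv2.imread("pics/top3.png")[150:250,230:420],(700,300),interpolation=2)
b=cv2.resize(arm.camera("side")[140:270,225:400],(700,300),interpolation=2)
cv2.imwrite("pics/c3.png",np.vstack([a,b]))
```

```text
(no output)
```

View pics/c3.png

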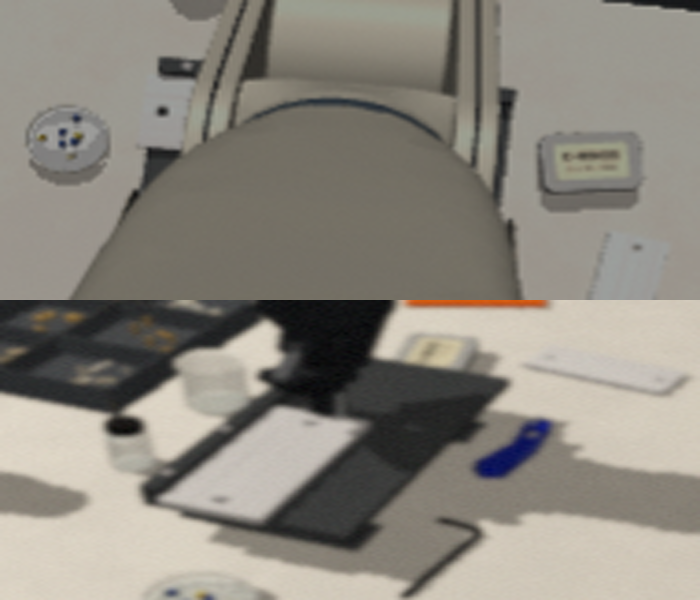

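The plate is sliding along the fence, and in the top view its leading edge is slightly past the end. I'll measure that edge along ledge y.

Run:
```python
from h import *
im=cv2.imread("pics/top3.png"); g=cv2.cvtColor(im,6).astype(float)
# sample along ledge y at x=-2..38 on plate top z=58
for x in range(-8,44,6):
    ys=np.arange(60,150,1.); p=proj("top",np.array([W(x,y,58) for y in ys])).astype(np.float32)
    v=cv2.remap(g.astype(np.float32),p[:,0].reshape(-1,1),p[:,1].reshape(-1,1),1).ravel()
    print(x,v[::5].round().astype(int))
```

```text
-8 [110 109 108 105 104 103 129 138 147 148 146 147 150 149 150 151 151 137]
-2 [109 107 105 104  99 128 147 143 152 154 153 153 152 153 151 151 152 148]
4 [107 105 104 126 111 115 150 141 152 152 152 153 152 153 153 153 152 152]
10 [ 99  83 129 153 122 117 154 141 150 153 154 154 154 153 153 152 153 153]
16 [116  80 139 156 129 134 154 144 151 154 113  87 150 154 152 153 152 152]
22 [128  80 139 155 114 129 155 140 154 155 119  90 152 154 153 153 153 153]
28 [131  88 135 150 108 127 152 141 152 155 154 154 155 154 153 152 152 153]
34 [137  95 138 143  90 132 145 140 154 154 153 154 154 154 153 153 153 152]
40 [140  77 135 139  72 131 138 132 155 155 154 155 154 154 153 153 153 152]
```

```bash
cat >> h.py <<'E'
def hole(im,x0,y0):
    xs=np.arange(x0-9,x0+9.1,.5); ys=np.arange(y0-9,y0+9.1,.5); G=np.array([[W(x,y,58) for y in ys] for x in xs])
    p=proj("top",G.reshape(-1,3)).reshape(len(xs),len(ys),2).astype(np.float32)
    v=150-cv2.remap(cv2.cvtColor(im,6).astype(np.float32),p[...,0],p[...,1],1); v=np.clip(v-15,0,None)
    return np.array([(v.sum(1)@xs),(v.sum(0)@ys)])/v.sum()
E
python3 - <<'E'
from h import *
a=cv2.imread("pics/top2.png")
print(hole(a,18,35),hole(a,18,-76)); b=cv2.imread("pics/top3.png"); print(hole(b,19,112))
E
```

```text
[18.94740475 35.34854671] [ 18.95062117 -76.5650456 ]
[ 18.88044221 113.30799432]
```

The hole positions put the plate centre at y=57.3, square and against the fence, so 22.7 mm remain. I'll finish the push, back away and check.

Run:
```python
from h import *
for y in (-10,-3,2.9): arm.move_l(W(20,y,53.5),speed=20); print(*F())
arm.dwell(.2); arm.move_l(W(20,-25,53.5),speed=50); arm.move_l(W(10,-60,150),speed=150)
arm.goto(W(-130,-190,200),R); print(F())
im=plate("top4"); print(hole(im,19,136),hole(im,19,24))
a=cv2.resize(im[150:250,230:420],(700,300),interpolation=2)
b=cv2.resize(arm.camera("side")[140:300,225:400],(700,300),interpolation=2)
cv2.imwrite("pics/c4.png",np.vstack([a,b]))
```

```text
[ 0.4  0.4 -0.1] [20.  -9.9 53.5] 23.0
[-1.2  0.4  0.1] [20.  -2.8 53.5] 23.5
[ 0.7 -0.4  1. ] [20.   3.1 53.5] 23.9
(array([ 0.1,  1. , -0.1]), array([-129.2, -189.8,  199.8]), 26.5)
[ 20.89894471 137.68061955] [18.67118329 24.1046778 ]
```

View pics/c4.png

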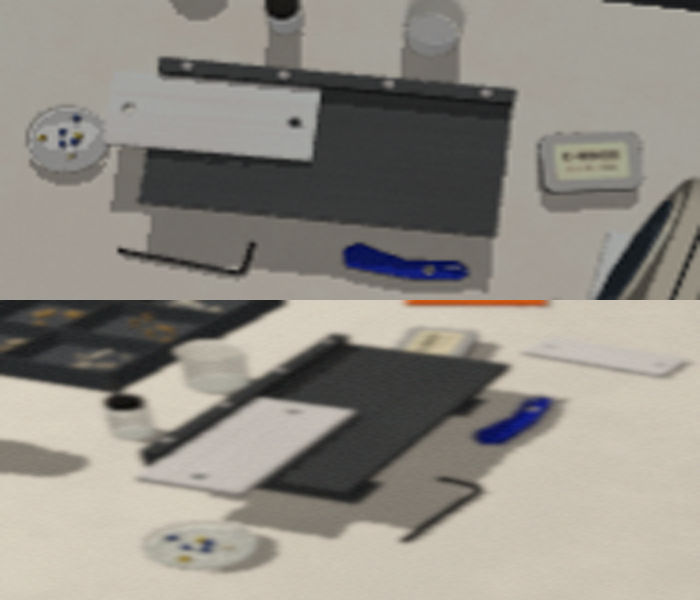

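Run:
```python
from h import *
def edge(im,ys,x0,s):  # subpixel x of plate's near (s=-1) / far edge
    g=cv2.GaussianBlur(cv2.cvtColor(im,6),(3,3),0).astype(np.float32); o=[]
    xs=np.arange(x0-9,x0+9,.25)
    for y in ys:
        p=proj("top",np.array([W(x,y,58) for x in xs])).astype(np.float32)
        v=cv2.remap(g,p[:,:1],p[:,1:],1).ravel(); o.append(xs[np.argmax(np.abs(np.gradient(v)))])
    k=np.polyfit(ys,o,1); return k[0].round(4),np.mean(o).round(2)
a=cv2.imread("pics/top2.png"); b=cv2.imread("pics/top4.png"); c=cv2.imread("pics/top0.png")
print("far edge before/after",edge(a,np.arange(-80,40,2),48,1),edge(b,np.arange(16,112,2),48,1))
print("near edge after",edge(b,np.arange(16,112,2),-12,-1))
```

```text
far edge before/after (np.float64(-0.0043), np.float64(47.57)) (np.float64(0.0137), np.float64(47.42))
near edge after (np.float64(-0.0018), np.float64(-11.68))
```

The near edge is square to within about 0.002 rad and the plate centre is at y≈80. I'll finish with a gentle two-finger touch to confirm it's flush, then retreat.

Run:
```python
from h import *
arm.move_l(W(-90,80,140),R,speed=250); arm.gripper_open(); arm.move_l(W(-85,80,41),speed=120); arm.move_l(W(-26,80,41),speed=60); print(*F())
for x in np.arange(-24,-16.9,.75):
    arm.move_l(W(x,80,41),speed=12); f=F()
    if f[0][0]<-3: break
print(x,*f)
arm.move_l(W(-85,80,41),speed=60); arm.move_l(W(-110,-60,160),speed=250); arm.goto(W(-130,-190,200),R); print(F())
im=plate("top5"); print(hole(im,19,24))
a=cv2.resize(im[150:250,230:420],(700,300),interpolation=2)
b=cv2.resize(arm.camera("side")[140:300,225:400],(700,300),interpolation=2)
cv2.imwrite("pics/c5.png",np.vstack([a,b]))
```

```text
[ 0.9 -0.1  0.6] [-26.6  79.9  40.9] 30.8
-17.25 [-1.6  0.7  0.3] [-17.4  80.   40.9] 33.3
(array([0.1, 0.6, 0.3]), array([-130.3, -189.4,  199.1]), 36.1)
[20.34767582 24.20961768]
```

View pics/c5.png

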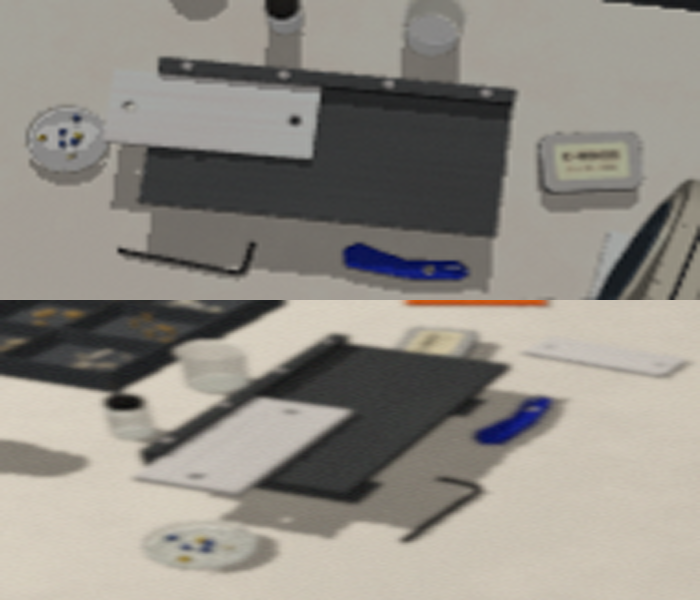

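The final touch moved the trailing hole by 1.7 mm, so I'll check the angle of plate against ledge more carefully using the long edges.

Run:
```python
from h import *
def edge(im,ys,x0,z,sg,w=7):
    g=cv2.GaussianBlur(cv2.cvtColor(im,6),(3,3),0).astype(np.float32); o=[]
    xs=np.arange(x0-w,x0+w,.25)
    for y in ys:
        p=proj("top",np.array([W(x,y,z) for x in xs])).astype(np.float32)
        v=cv2.remap(g,p[:,:1],p[:,1:],1).ravel(); d=sg*np.gradient(v); d=np.clip(d-.3*d.max(),0,None); o.append(d@xs/d.sum())
    o=np.array(o); k=np.polyfit(ys,o,1); r=o-np.polyval(k,ys); m=abs(r)<2*r.std()+.1; k=np.polyfit(ys[m],o[m],1)
    return "slope %.4f x(0) %.2f res %.2f"%(k[0],k[1],r[m].std())
A=np.arange
i0,i2,i4,i5=[cv2.imread(f"pics/top{k}.png") for k in(0,2,4,5)]
print("ledge near",edge(i0,A(-110.,110,1),-60,50,-1)); print("ledge near i5",edge(i5,A(-90.,110,1),-60,50,-1))
print("fence back",edge(i0,A(-110.,110,1),60,64,1)); 
print("plate near i2",edge(i2,A(-80.,40,1),-12,58,1)); 
for n,i in(("i4",i4),("i5",i5)): print("plate near",n,edge(i,A(14.,114,1),-12,58,1)," far",edge(i,A(14.,114,1),48,58,-1))
print("far i2",edge(i2,A(-86.,44,1),48,58,-1))
```

```text
ledge near slope 0.0117 x(0) -59.34 res 0.23
ledge near i5 slope 0.0117 x(0) -59.34 res 0.24
fence back slope 0.0091 x(0) 61.54 res 0.67
plate near i2 slope -0.0023 x(0) -11.17 res 0.11
plate near i4 slope -0.0002 x(0) -11.48 res 0.08  far slope 0.0090 x(0) 46.61 res 0.29
plate near i5 slope 0.0005 x(0) -10.01 res 0.07  far slope 0.0106 x(0) 47.11 res 0.22
far i2 slope -0.0036 x(0) 47.09 res 0.36
```

The ledge is actually at about -0.0995 rad, so the plate is roughly 0.011 rad off the fence. I'll repeat the touch with the corrected angle, since there is time for one.

```bash
sed -i 's/th=-0.088/th=-0.0995/' h.py
python3 - <<'E'
from h import *
arm.move_l(W(-85,80,58),R,speed=230); arm.move_l(W(-24,80,41),speed=70); print(*F())
for x in np.arange(-20,-14.4,.5):
    arm.move_l(W(x,80,41),speed=15); f=F(); print(x,*f)
    if f[0][0]<-4.5: break
arm.move_l(W(-80,80,41),speed=80); arm.move_l(W(-130,-40,170),speed=220); print(F())
im=plate("top6"); print(hole(im,19,24))
def edge(im,ys,x0,z,sg,w=7):
    g=cv2.GaussianBlur(cv2.cvtColor(im,6),(3,3),0).astype(np.float32); o=[]
    xs=np.arange(x0-w,x0+w,.25)
    for y in ys:
        p=proj("top",np.array([W(x,y,z) for x in xs])).astype(np.float32)
        v=cv2.remap(g,p[:,:1],p[:,1:],1).ravel(); d=sg*np.gradient(v); d=np.clip(d-.3*d.max(),0,None); o.append(d@xs/d.sum())
    return np.polyfit(ys,o,1).round(4)
print(edge(im,np.arange(14.,114),-12,58,1))
cv2.imwrite("pics/c6.png",cv2.resize(im[150:250,230:420],(798,420),interpolation=2))
E
```

```text
[0.1 0.4 0.2] [-24.5  80.   40.9] 38.7
-20.0 [ 0.2 -0.6  0.5] [-19.9  80.   41.1] 39.2
-19.5 [-0.2  0.9 -0.6] [-19.5  80.   41. ] 39.4
-19.0 [ 0.5  0.1 -0.3] [-18.9  80.   41. ] 39.7
-18.5 [-0.9  0.1  0.8] [-18.6  80.   40.9] 39.9
-18.0 [-0.7 -0.   0. ] [-18.  80.  41.] 40.2
-17.5 [-1.5 -0.7 -0.4] [-17.7  80.   40.9] 40.4
-17.0 [-3.   0.4  1.9] [-17.6  79.9  40.9] 40.7
-16.5 [-5.3  1.6  3.1] [-17.5  79.9  40.8] 40.9
(array([-0.6,  0.2,  0.5]), array([-130. ,  -39.7,  169.5]), 42.8)
[20.18648352 24.09218769]
[ 3.00000e-04 -1.01907e+01]
```

View pics/c6.png

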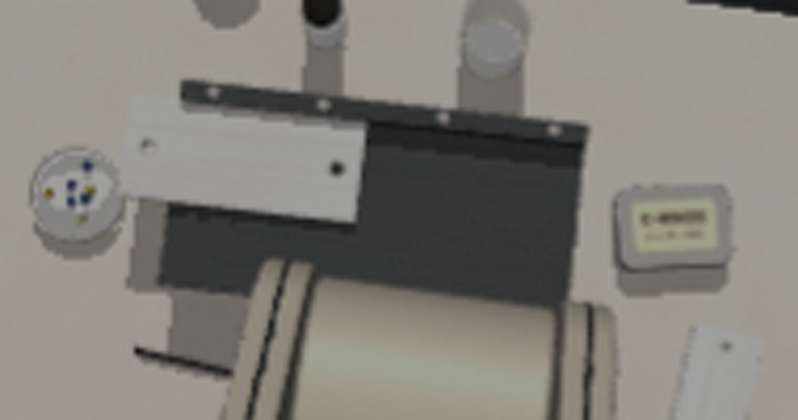

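The plate's measured angle now matches the ledge's to 0.0003 rad. It sits flush against the fence with its centre at y≈80 (30 mm overhang), the arm is clear and the other things are where they were. Handing in.

```bash
python3 -c "
from workcell import arm
print(arm.close_job())"
```

```text
the job is handed in; nothing more can be done
None
```

The job is handed in at about 43 s: by my camera measurements the plate lies flat and square against the fence with about 30 mm past the dish end, nothing else looked moved, and the first push left its dish end about 2 mm off the fence until a final touch closed it.

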